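# Feed the tip box down the reader lane

### The job

Push the red pipette-tip box along the aluminium deck, in between the two orange guide rails and down the lane until it sits square against the black stop at the far end. Push it with the fingertips only: keep it flat on the deck without lifting or tipping it, and let neither the box nor the hand touch either orange rail. Leave everything else on the bench where it stands.

Things in the scene. Friction and masses are not known exactly. Their poses are not given: they have to be found in the camera images.
- lane: (Lengths in mm.) Fixed feed lane: 6 thick aluminium deck on the bench, top at z = 6. Origin: at bench height, mid-width of the lane's mouth (level with the rails' near ends). x axis: down the lane to the stop; y left of that; z up. x = -210 to 0: open loading apron 210 wide, no walls. x = 0 to 200: lane between the rails, clear width 112 (inner faces at y = +56, -56).
- dock: (In mm.) End of the lane, fixed: black stop 112 wide, 30 high, and from 12 mm behind its face the white reader housing, 68 deep, 150 wide, 75 high. Origin: on the deck, middle of the stop's face; x = 200 in the lane's frame, same axes.
- rail_left: (In mm.) Left orange guide rail, 200 long, 12 thick, 22 high, fixed on the deck, top 28 above the bench. Origin: underside, at the near (mouth) end, mid-thickness; x axis along the lane.
- rail_right: Right orange guide rail, the same, on the other side.
- tipbox: (In mm.) Red pipette-tip box, white top of blue tips, loose on the apron before the mouth, off the middle line and askew. 122 long (its x, roughly down the lane), 86 wide (y), upright red sides 52 high, 59 over the tips. Origin: centre of underside. 0.15 to 0.4 kg, slides with ordinary friction. Home: front on the stop, origin at x = 139 in the lane's frame, 13 free either side.
- amber_bottle: Bystander (in mm): amber jar, 46 across, 75 high, standing on the bench beside the left rail. Origin: underside centre.
- white_pot: Bystander (in mm): white pot, 40 across, 55 high, standing on the bench beside the right rail. Origin: underside centre.
- spare_box: Bystander (in mm): grey tip box with yellow tips, 122 x 86 x 59, on the bench. Origin: underside centre.
- orange_rack: Bystander (in mm): orange microtube rack, 150 x 90 x 35 high. Origin: underside centre.
- tube_rack: Bystander (in mm): blue tube rack with capped tubes, 110 x 75, 102 high. Origin: underside centre.
- beaker: Bystander (in mm): glass beaker, 70 across, 85 high. Origin: underside centre.
Mind the look-alikes: they are no part of the job. Leave any green look-alike of the tipbox alone.

How it is judged:
By the outcome, as a careful person would: the job done as asked, in the order asked, and still so for the second after the job is handed in, with the robot touching nothing.
It also fails if it takes over 72 s, if anything falls off the work surface, if the arm or the gripper's body presses on something with over 40 N, if the wrist force passes 120 N, or if a joint passes its speed limit or range.

### The arm

A 6-joint arm with a two-finger parallel gripper is mounted at the origin on the work surface. World frame = base frame: x ahead of the robot, y to its left, z up, the work surface at z = 0. Lengths are in m, angles in rad, forces in N, time in s.
With the tool pointing down it reaches from about 0.4 to 0.825 m from the base axis. Payload 7 kg.
Tool frame: the origin (TCP) lies between the finger pads; the fingertips stand 8 mm ahead of it and the grasp point (between the pads) lies 11 mm behind it (arm.finger_overhang is the distance from the TCP to the fingertips, in m); z points along the fingers, y is the line along which they close (so a half turn about z gives the same grasp; the last joint's range is limited). The gripper opens to 88 mm and grips with 3 to 60 N. Pads are 19 mm wide; open, the fingers measure 130 mm over their backs; the gripper's body (78 mm by 193 mm) begins 47 mm behind the grasp point.
Start: joints at [1.572, 0.359, 0.012, 0, -1.224, -0.288], TCP at [0.191, 0.647, 0.235] pointing down, gripper open.
Joint ranges: [-3.07, 3.07], [-1.43, 2.12], [-1.02, 1.25], [-3.03, 1.67], [-3.05, -0], [-3.03, 3.03]. Speed limits (rad/s): [2.39, 2.39, 3.01, 3.14, 3.14, 3.14].

### API

Orientations are given as [roll, pitch, yaw] about the fixed x, y, z axes, in that order (R = Rz(yaw) Ry(pitch) Rx(roll)).
In Python, from station import arm gives the robot as it stands.
- The arm moves only by the tool move_arm, never from a script. Its argument "rows" is text: rows parted by semicolons, each of 7 numbers parted by spaces: the turn, a rotation vector about the tool's x, y, z in degrees, then the shift along the tool's x, y, z in m, then the finger opening in m, from 0 to 0.0876. A call has 1 to 8 rows; each row shifts and turns the commanded pose from where the row before left it, along the tool's axes as they then stand; what a row does not reach is not made up. A row lasts 1/8 s, in which the tool goes at most 62.5 mm and 10.7 degrees, less where a joint would pass 70% of its speed; a pose out of reach is approached as far as the arm can. A call is refused whole if a number of a shift passes 0.0625 or a number of a turn 10.7, either way. A call with a gripper value outside its range is refused whole. The fingers move at their own pace and stop on an object; "squeeze" is the grip in N (left out, the last holds). Time passes only in rows, so rows that do not move let the fingers close. It gives the time, the measured TCP pose, the force, the opening and the grip force at its end, in the units of the state.
- arm.get_state(): the state, without advancing time (a new reading comes with each control period).
- arm.grab_frame(name): name is "side" or "top"; returns (picture, depth): 384x512x3 uint8, blue, green, red; 384x512 float32, m along the optical axis (not along the pixel's ray), 0 where there is no reading.
- arm.camera_model(name): a dict with "mtx" (3x3 intrinsics, pixels), "camera_from_world" (4x4, takes a point from world to camera coordinates). Camera axes: x right, y down, z forward; pixel columns grow to the right and rows downward; lengths in m; the calibration is good to about 2 mm. A picture is of the moment at which its call begins. camera_model takes no time and is no camera call.
- arm.job_done(): hands the job in; it is judged then, once.
The state is a dict: "t": time; "q": joint angles; "qd": joint speeds; "joint_efforts": joint torques, N m; "eef_pos": TCP position; "ee_rot": TCP orientation; "force": force on the tool from outside, world axes, zero at the start; "moment": the same for the moment, N m; "width": finger opening in m; "gripper_force": force on a finger pad.
Only numpy, scipy, OpenCV 4.12 (cv2) and the standard library are available. Lean on these libraries where they do the work, as an engineer would, in place of code of your own. Each camera call takes 0.05 s, during which the arm holds its last target. There are 200 camera calls.

## Working session

There is one attempt and no reset: what is moved stays moved. The work goes in short steps, Python scripts to look and compute and a tool call to move; the robot and the scene stay as the last step left them, time stands still between calls to the robot, and variables do not carry over. Pictures are saved under pics/ and viewed, at most 10 in all, crops included, and the job is handed in when it is done.

Besides the shell and the picture viewer there is one more tool, called after "Request:" as name(argument=value, ...), one argument or row to a line, values as JSON. move_arm: Moves the arm, as the interface text tells. Its arguments: {"type":"object","properties":{"rows":{"type":"string"},"squeeze":{"type":"number"}},"required":["rows"]}

```bash
mkdir -p pics; python3 - <<'E'
from station import arm
import cv2,numpy as np
s=arm.get_state();print(s)
for n in("top","side"):
    p,d=arm.grab_frame(n);cv2.imwrite(f"pics/{n}0.png",p);np.save(f"{n}0d.npy",d)
    m=arm.camera_model(n);print(n,m["mtx"].round(1).tolist(),m["camera_from_world"].round(3).tolist())
E
```

```text
{'t': 0.0, 'q': array([ 1.57204719e+00,  3.59386065e-01,  1.10410598e-02, -3.06940095e-04,
       -1.22409321e+00, -2.88094379e-01]), 'qd': array([ 0.00012617,  0.00074362, -0.00090836, -0.00055421,  0.00101509,
       -0.0012612 ]), 'joint_efforts': array([ 9.52390910e-04, -5.82702184e+01,  2.93053508e+01,  6.99750692e+00,
        6.82327125e-03, -1.58855987e-04]), 'eef_pos': array([0.19088407, 0.64694978, 0.23362324]), 'ee_rot': array([ 3.13993645e+00, -1.89890748e-04, -2.86947893e-01]), 'force': array([0.02785596, 0.57792459, 0.12106377]), 'moment': array([0.05974648, 0.00313363, 0.0300634 ]), 'gripper_force': 0.0, 'width': 0.08727634504379685}
top [[384.4, 0.0, 254.6], [0.0, 384.4, 186.8], [0.0, 0.0, 1.0]] [[0.006, -1.0, 0.009, -0.045], [-0.986, -0.007, -0.167, 0.51], [0.167, -0.008, -0.986, 1.229], [0.0, 0.0, 0.0, 1.0]]
side [[412.4, 0.0, 256.1], [0.0, 412.4, 195.0], [0.0, 0.0, 1.0]] [[0.998, -0.065, 0.007, -0.533], [-0.037, -0.649, -0.76, 0.034], [0.054, 0.758, -0.65, 1.224], [0.0, 0.0, 0.0, 1.0]]
```

View pics/top0.png

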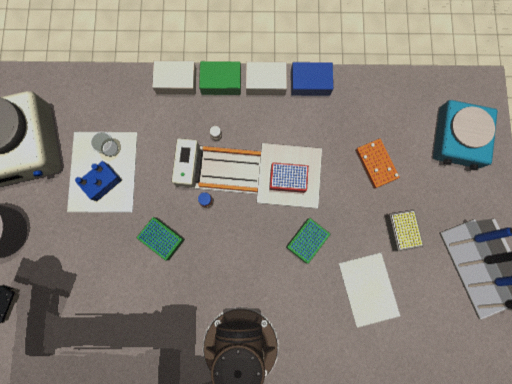

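View pics/side0.png

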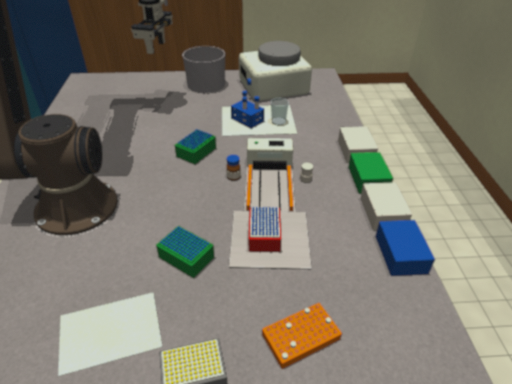

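The top view shows the lane running left (+y world): rails at about (200–260, 149/190), reader at (185,162), and the red box at (289,177) on the apron. The green boxes at (160,238) and (308,240), the grey spare at (405,230) and the orange rack at (378,163) are look-alikes. Only the box at (289,177) is red with blue tips and sits in front of the mouth.

```bash
cat >h.py <<'E'
from station import arm
import cv2,numpy as np
def ray(n,px,z):
    m=arm.camera_model(n);T=m["camera_from_world"];R=T[:3,:3];c=-R.T@T[:3,3]
    px=np.atleast_2d(px).astype(float)
    d=np.c_[px,np.ones(len(px))]@np.linalg.inv(m["mtx"]).T@R
    return c+d*((z-c[2])/d[:,2])[:,None]
def cloud(n,d):
    m=arm.camera_model(n);T=m["camera_from_world"]
    v,u=np.mgrid[:384,:512];P=np.c_[u.ravel(),v.ravel(),np.ones(u.size)]@np.linalg.inv(m["mtx"]).T*d.ravel()[:,None]
    return ((P-T[:3,3])@T[:3,:3]).reshape(384,512,3)
def redbox(n,p,d,near=None):
    h=cv2.cvtColor(p,cv2.COLOR_BGR2HSV);W=cloud(n,d)
    m=(((h[...,0]<6)|(h[...,0]>172))&(h[...,1]>130)&(h[...,2]>60)).astype(np.uint8)
    k,l,st,_=cv2.connectedComponentsWithStats(cv2.morphologyEx(m,cv2.MORPH_CLOSE,np.ones((5,5))))
    i=1+np.argmax(st[1:,4])
    c,_=cv2.findContours((l==i).astype(np.uint8),cv2.RETR_EXTERNAL,cv2.CHAIN_APPROX_NONE)
    f=np.zeros_like(m);cv2.drawContours(f,c,-1,1,-1)
    return f,W,st[i]
E
python3 - <<'E'
from h import *
for n in("top","side"):
    p=cv2.imread(f"pics/{n}0.png");d=np.load(f"{n}0d.npy")
    f,W,st=redbox(n,p,d);print(n,"bbox",st)
    P=W[(f>0)];T=P[P[:,2]>.05];print("top z",np.percentile(T[:,2],[10,50,90]))
    r=cv2.minAreaRect((T[:,:2]*1000).astype(np.float32));print("rect mm",r, np.median(T,0))
    h=cv2.cvtColor(p,cv2.COLOR_BGR2HSV)
    o=((h[...,0]>6)&(h[...,0]<20)&(h[...,1]>150)&(h[...,2]>120)).astype(np.uint8)
    k,l,s,_=cv2.connectedComponentsWithStats(o)
    for i in range(1,k):
        if s[i,4]<60: continue
        v,u=np.where(l==i);Q=ray(n,np.c_[u,v],.028)[:,:2]*1000
        Z=W[l==i]; 
        print("orange",s[i],[np.round(x,1) for x in cv2.minAreaRect(Q.astype(np.float32))], Q.min(0).round(),Q.max(0).round(),"z",np.median(Z[:,2]).round(4))
        print("  fitline",cv2.fitLine(Q.astype(np.float32),cv2.DIST_L2,0,.01,.01).ravel().round(3))
    cv2.imwrite(f"pics/{n}0c.png",cv2.resize(p[100:270,170:340] if n=="side" else p[130:220,160:340],None,fx=4 if n=="top" else 3.5,fy=4 if n=="top" else 3.5,interpolation=2))
E
```

```text
top bbox [270 164  37  27 102]
top z [0.05262804 0.05655604 0.06002731]
rect mm ((518.0659790039062, -136.03329467773438), (138.91026306152344, 67.02064514160156), 54.48252868652344) [ 0.50796202 -0.1137104   0.05655604]
orange [ 358  139   41   49 1042] [array([ 599.9, -459.6]), array([148.6,  88.7]), np.float64(23.6)] [ 516. -526.] [ 683. -394.] z 0.0276
  fitline [ 9.35000e-01  3.55000e-01  5.99428e+02 -4.59648e+02]
orange [203 147  58   8 201] [array([638. ,  37.5]), array([195.2,  12.6]), np.float64(85.4)] [626. -60.] [650. 134.] z 0.0269
  fitline [8.40000e-02 9.96000e-01 6.38035e+02 3.72410e+01]
orange [199 183  58   9 178] [array([512.5,  48.9]), array([192.4,  10.8]), np.float64(85.2)] [499. -47.] [525. 144.] z 0.0271
  fitline [8.40000e-02 9.96000e-01 5.12853e+02 5.10120e+01]
side bbox [249 230  32  21 415]
top z [0.05160985 0.05575825 0.05886613]
rect mm ((523.0618286132812, -563.6492919921875), (758.0014038085938, 79.73847961425781), 87.01142883300781) [ 0.5368467  -0.21576077  0.05575825]
orange [247 165   6  42 134] [array([514.7,  41.4]), array([199.1,  10.9]), np.float64(84.4)] [504. -58.] [529. 141.] z 0.0285
  fitline [8.90000e-02 9.96000e-01 5.14431e+02 3.86410e+01]
orange [287 165   6  43 146] [array([638.4,  32.2]), array([203.6,  10.7]), np.float64(85.0)] [627. -69.] [652. 134.] z 0.028
  fitline [8.60000e-02 9.96000e-01 6.38251e+02 2.89160e+01]
orange [ 262  303   80   61 2466] [array([ 600.4, -465.3]), array([149.9,  89.5]), np.float64(23.3)] [ 517. -534.] [ 685. -396.] z 0.0283
  fitline [ 9.32000e-01  3.63000e-01  5.99379e+02 -4.67902e+02]
```

View pics/top0c.png

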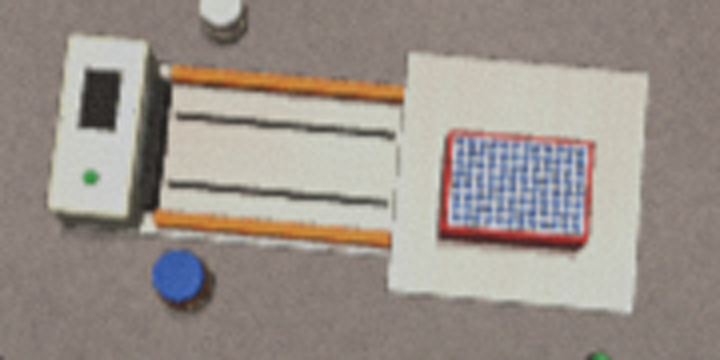

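View pics/side0c.png

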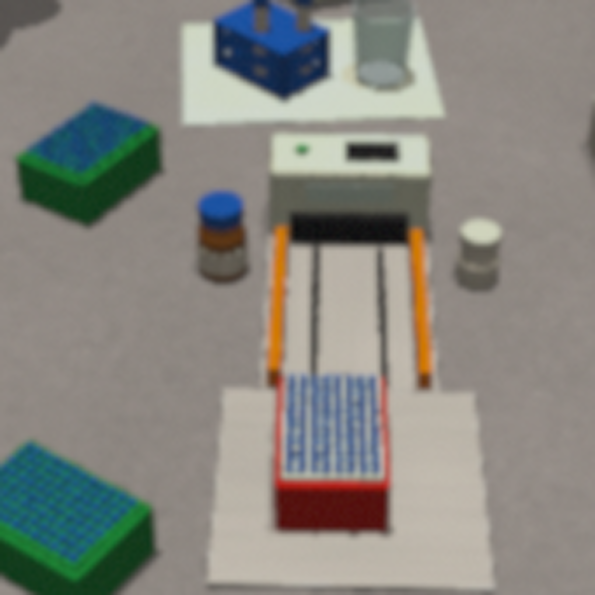

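Confirmed in the crops: red box in front of the mouth, slightly off-centre (top crop corners about (450,131), (594,143), (586,240), (442,240)). Next, its pose from height-thresholded depth.

```bash
cat >>h.py <<'E'
A=np.radians(85.1);X=np.array([np.cos(A),np.sin(A)]);Y=np.array([-X[1],X[0]]);O=np.array([567.4,-60.])
def lane(P): return np.c_[(P-O)@X,(P-O)@Y]
def boxpose(n,p,d,zt=.048):
    W=cloud(n,d)*1.0;L=lane(W.reshape(-1,3)[:,:2]*1000).reshape(384,512,2)
    m=((W[...,2]>zt)&(W[...,2]<.075)&(L[...,0]<205)&(L[...,0]>-230)&(abs(L[...,1])<75)).astype(np.uint8)
    k,l,st,_=cv2.connectedComponentsWithStats(m);i=1+np.argmax(st[1:,4])
    c,_=cv2.findContours((l==i).astype(np.uint8),cv2.RETR_EXTERNAL,cv2.CHAIN_APPROX_NONE)
    up=8 # pixel outlines -> sub-pixel area by upscaling
    big=cv2.resize((l==i).astype(np.float32),None,fx=up,fy=up,interpolation=cv2.INTER_LINEAR)>.5
    v,u=np.where(big);Q=lane(ray(n,np.c_[(u+.5)/up-.5,(v+.5)/up-.5],.060)[:,:2]*1000).astype(np.float32)
    r=cv2.minAreaRect(Q);C=np.cov(Q.T);a=np.degrees(.5*np.arctan2(2*C[0,1],C[0,0]-C[1,1]))
    return r,Q.mean(0),a,st[i]
E
python3 - <<'E'
from h import *
for n in("top","side"):
    p=cv2.imread(f"pics/{n}0.png");d=np.load(f"{n}0d.npy")
    for zt in(.035,.048):print(n,*boxpose(n,p,d,zt))
    h=cv2.cvtColor(p,cv2.COLOR_BGR2HSV);W=cloud(n,d)
    L=lane(W.reshape(-1,3)[:,:2]*1000).reshape(384,512,2)
    m=(h[...,2]<60)&(L[...,0]>190)&(L[...,0]<225)&(abs(L[...,1])<60)&(W[...,2]>.028)&(W[...,2]<.045)
    print("stop",m.sum(),L[m].min(0),L[m].max(0))
    # red lower front/near corners
E
```

```text
top ((-95.19107055664062, 15.301925659179688), (124.845703125, 91.89024353027344), 0.20214468240737915) [-95.029655  15.674014] 0.48843549916540574 [270 162  38  30 977]
top ((-95.34619140625, 14.33596420288086), (124.33329010009766, 89.68287658691406), 0.6771116852760315) [-95.3328    14.647162] 0.056889451647333604 [270 162  38  29 951]
stop 119 [203.38679328 -52.93371037] [215.81749145  53.75812772]
side ((-111.310791015625, 12.483905792236328), (144.8454132080078, 87.4454116821289), 0.894497275352478) [-113.16354    12.440697] 0.454895564389521 [ 249  207   33   39 1218]
side ((-104.91670227050781, 12.00809097290039), (131.15036010742188, 87.68531799316406), 1.5566219091415405) [-106.71014    12.505739] 0.40405419387159264 [ 249  207   33   35 1102]
stop 115 [198.36387239 -55.35464105] [212.83879323  52.05860317]
```

Request:
move_arm(
  rows="0 0 9.8 0 0 0 0;0 0 9.8 0 0 0 0;0 0 9.8 0 0 0 0;0 0 9.8 0 0 0 0;0 0 9.8 0 0 0 0;0 0 9.8 0 0 0 0;0 0 9.8 0 0 0 0;0 0 9.8 0 0 0 0",
)

```text
t: 1.1
eef_pos: [0.1909, 0.6471, 0.234]
ee_rot: [3.141, -0.001, -1.661]
force: [-0.6, -0.3, -0.8]
width: 0.0132
gripper_force: 0.0
```

Request:
move_arm(
  rows="0 0 0 0.034 -0.0355 0 0;0 0 0 0.034 -0.0355 0 0;0 0 0 0.034 -0.0355 0 0;0 0 0 0.034 -0.0355 0 0;0 0 0 0.034 -0.0355 0 0;0 0 0 0.034 -0.0355 0 0;0 0 0 0.034 -0.0355 0 0;0 0 0 0.034 -0.0355 0 0",
)

```text
t: 2.1
eef_pos: [0.4517, 0.351, 0.2344]
ee_rot: [3.141, -0.0, -1.655]
force: [0.6, 0.9, 0.0]
width: 0.0004
gripper_force: 0.0
```

Request:
move_arm(
  rows="0 0 0 0.062 -0.005 0 0;0 0 0 0.062 -0.005 0 0;0 0 0 0.062 -0.005 0 0;0 0 0 0.062 -0.005 0 0;0 0 0 0.062 -0.005 0 0;0 0 0 0.062 -0.005 0 0;0 0 0 0.062 -0.005 0 0;0 0 0 0.062 -0.005 0 0",
)

```text
t: 3.1
eef_pos: [0.4486, -0.1471, 0.2347]
ee_rot: [-3.141, 0.0, -1.655]
force: [1.4, -0.2, 0.3]
width: 0.0006
gripper_force: 0.0
```

```bash
cat >>h.py <<'E'
def st():
    s=arm.get_state();e=s["eef_pos"]*1000;print("t",s["t"],"lane",lane(e[None,:2])[0].round(1),"z",e[2].round(1),"rot",np.degrees(s["ee_rot"]).round(2),"F",s["force"].round(1),"w",round(s["width"],4),"q",s["q"].round(2));return s
E
python3 -c "from h import *;st()"
```

```text
t 3.1 lane [-96.9 110.9] z 234.7 rot [-1.7997e+02  1.0000e-02 -9.4810e+01] F [ 1.4 -0.2  0.3] w 0.0006 q [ 0.1   0.02 -0.42 -0.   -1.13 -0.19]
```

Request:
move_arm(
  rows="0 0 0 0 0 0.05 0;0 0 0 0 0 0.05 0;0 0 0 0 0 0.05 0;0 0 0 0 0 0.04 0;0 0 0 0 0 0.0145 0;0 0 0 0 -0.012 0 0;0 0 0 0 -0.012 0 0;0 0 0 0 0 0 0",
)

```text
t: 4.1
eef_pos: [0.4752, -0.1472, 0.031]
ee_rot: [-3.139, 0.0, -1.655]
force: [-0.6, 0.6, 0.2]
width: 0.0004
gripper_force: 0.0
```

```bash
python3 - <<'E'
from h import *
st()
p,d=arm.grab_frame("side");cv2.imwrite("pics/s1.png",cv2.resize(p[150:290,190:350],None,fx=4,fy=4,interpolation=2))
print(boxpose("side",p,d))
E
```

```text
t 4.1 lane [-94.7  84.4] z 31.0 rot [-1.7986e+02  1.0000e-02 -9.4820e+01] F [-0.6  0.6  0.2] w 0.0004 q [ 0.1   0.31 -0.62  0.   -0.64 -0.18]
(((-104.91350555419922, 11.890579223632812), (131.15036010742188, 87.4501953125), 1.5566165447235107), array([-123.3715  ,    9.560648], dtype=float32), np.float64(-27.649630404445556), array([249, 207,  33,  35, 801], dtype=int32))
```

View pics/s1.png

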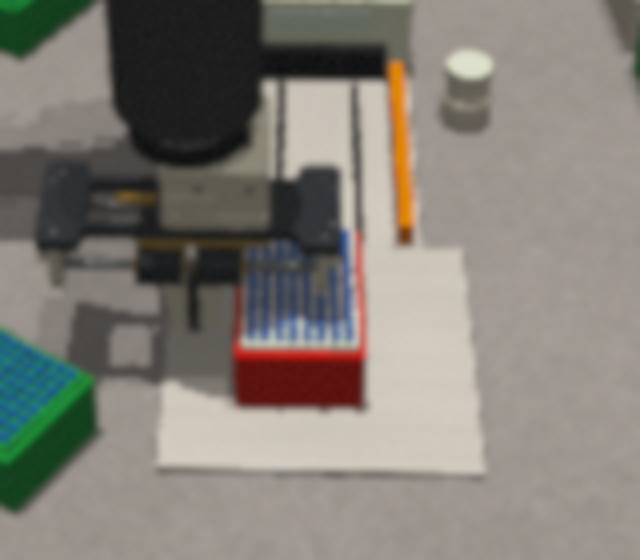

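Side view: the closed finger, at (192,310) in the crop, stands left of the box, whose front face spans (237–362, 355–405). The bar above clears the box top.

Request:
move_arm(
  rows="0 0 0 0.001 -0.004 0 0;0 0 0 0 -0.004 0 0;0 0 0 0 -0.004 0 0;0 0 0 0 -0.004 0 0;0 0 0 0 -0.003 0 0;0 0 0 0 0 0 0",
)

```text
t: 4.9
eef_pos: [0.4889, -0.1501, 0.0301]
ee_rot: [3.136, -0.001, -1.656]
force: [-10.6, 1.0, 12.3]
width: 0.0004
gripper_force: 6.5
```

```bash
cat >>h.py <<'E'
def front(tag,x0=-157):
    # red back face (facing the side camera): left/right ends and tilt in lane mm
    p,d=arm.grab_frame("side")
    h=cv2.cvtColor(p,cv2.COLOR_BGR2HSV);m=(((h[...,0]<6)|(h[...,0]>172))&(h[...,1]>140)&(h[...,2]>50)).astype(np.uint8)
    k,l,s,_=cv2.connectedComponentsWithStats(m);i=1+np.argmax(s[1:,4]);m=(l==i)
    R=np.array([(v,np.where(m[v])[0].min(),np.where(m[v])[0].max()) for v in np.where(m.sum(1)>15)[0]])
    b=R[-1,0]; u=np.unique(np.where(m)[1])
    bot=np.array([(c,np.where(m[:,c])[0].max()+.5) for c in u[3:-3]])
    G=lane(ray("side",bot,.006)[:,:2]*1000);f=np.polyfit(G[:,1],G[:,0],1)
    e=R[R[:,0]>=b-3];E=lane(ray("side",np.r_[np.c_[e[:,1]-.5,e[:,0]],np.c_[e[:,2]+.5,e[:,0]]],.010)[:,:2]*1000)
    n=len(e);print("back face: y left",E[:n,1].mean().round(1),"right",E[n:,1].mean().round(1),"x",np.polyval(f,0).round(1),"skew deg",-np.degrees(np.arctan(f[0])).round(2))
    return p,d
E
python3 - <<'E'
from h import *
st();front("a")
g=arm.grab_frame
p=cv2.imread("pics/side0.png")
arm.grab_frame=lambda n:(p,None)
front("0")
E
```

```text
t 4.9 lane [-96.5  70.5] z 30.1 rot [ 1.797e+02 -3.000e-02 -9.487e+01] F [-10.6   1.   12.3] w 0.0004 q [ 0.09  0.33 -0.59 -0.   -0.66 -0.17]
back face: y left 48.5 right -32.8 x -152.3 skew deg 1.54
back face: y left 51.8 right -27.5 x -152.3 skew deg 1.54
```

Request:
move_arm(
  rows="0 0 0 0 0.01 0 0;0 0 0 0 0.01 0 0;0 0 0 0 0 0 0;0 0 0 0 0 0 0",
)

```text
t: 5.45
eef_pos: [0.4724, -0.148, 0.0302]
ee_rot: [-3.141, 0.0, -1.655]
force: [0.0, -0.2, 0.3]
width: -0.0
gripper_force: 0.0
```

```bash
python3 - <<'E'
from h import *
st();p,d=front("b");cv2.imwrite("pics/s2.png",cv2.resize(p[160:260,190:300],None,fx=6,fy=6,interpolation=2))
W=cloud("side",d);L=lane(W.reshape(-1,3)[:,:2]*1000).reshape(384,512,2)
m=(L[...,1]>-40)&(L[...,1]<160)&(abs(L[...,0]+96)<25)&(W[...,2]>.012)&(W[...,2]<.1)
for z in range(15,100,8):
    k=m&(abs(W[...,2]*1000-z)<4); 
    if k.sum(): print(z,k.sum(),np.sort(L[k][:,1]).round(0)[::max(1,k.sum()//12)])
E
```

```text
t 5.45 lane [-95.8  87.1] z 30.2 rot [-179.96    0.    -94.82] F [ 0.  -0.2  0.3] w -0.0 q [ 0.09  0.3  -0.63  0.   -0.64 -0.18]
back face: y left 47.8 right -32.8 x -152.3 skew deg 1.54
23 9 [71. 73. 76. 79. 84. 87. 90. 90. 93.]
31 23 [ 71.  71.  73.  73.  76.  76.  79.  79.  82.  84.  84.  87.  87.  89.
  92.  92.  95.  95.  95.  98. 100. 100. 100.]
39 31 [ 70.  73.  76.  78.  81.  81.  82.  84.  84.  87.  89.  89.  92.  95.
  97. 100.]
47 19 [ 70.  70.  73.  73.  76.  76.  78.  79.  84.  87.  89.  92.  94.  95.
  97.  97. 100. 100. 102.]
55 67 [-36. -34. -33. -20.  46.  47.  49.  68.  76.  78.  86.  89.  97. 102.]
63 310 [-34. -27. -20. -15.  -9.  -1.  10.  17.  23.  31.  38.  44.  91.]
71 19 [-24. -24. -22. -22. -22. -14.  -6.   4.  10.  10.  10.  31.  37.  41.
  86.  89.  89.  91.  91.]
79 1 [91.]
87 1 [52.]
95 1 [52.]
```

View pics/s2.png

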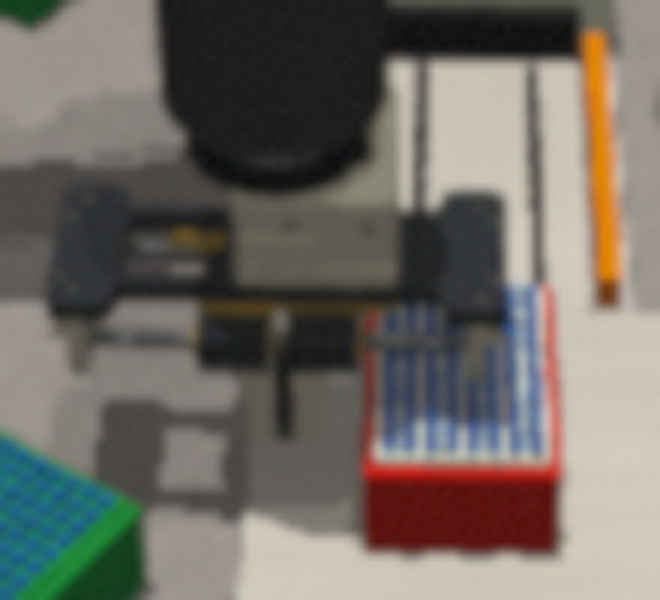

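```bash
python3 - <<'E'
from h import *
p,d=arm.grab_frame("side");W=cloud("side",d);L=lane(W.reshape(-1,3)[:,:2]*1000).reshape(384,512,2)
for c in range(196,290,3):
    print(c,[(int(L[v,c,0]),int(L[v,c,1]),int(W[v,c,2]*1000)) for v in range(208,232,3)])
E
```

```text
196 [(14, 215, 0), (0, 214, 0), (-14, 211, 3), (-24, 210, 0), (-37, 209, 1), (-46, 208, -2), (-62, 205, 1), (-73, 204, 0)]
199 [(-126, 178, 129), (-134, 177, 126), (-134, 178, 116), (-19, 203, -4), (-34, 200, -1), (-51, 198, 3), (-60, 197, 0), (-72, 195, 0)]
202 [(-128, 170, 131), (-134, 170, 127), (-136, 170, 118), (-134, 171, 106), (-138, 171, 100), (-48, 190, 1), (-60, 188, 0), (-76, 186, 4)]
205 [(-129, 162, 133), (-131, 163, 124), (-123, 165, 106), (-121, 166, 94), (-32, 183, -2), (-48, 181, 1), (-60, 180, 1), (-71, 179, 0)]
208 [(-126, 155, 130), (-132, 155, 125), (-121, 158, 105), (-21, 176, -1), (-35, 174, 0), (-49, 173, 2), (-59, 172, 0), (-70, 171, 0)]
211 [(-118, 149, 122), (4, 170, -1), (-121, 150, 105), (-22, 167, 0), (-36, 165, 1), (-49, 164, 2), (-60, 163, 0), (-72, 162, 1)]
214 [(-120, 141, 125), (3, 161, 0), (-120, 142, 104), (-23, 158, 1), (-36, 157, 1), (-45, 156, -1), (-57, 155, -1), (-70, 154, 0)]
217 [(-121, 134, 126), (4, 152, 0), (-123, 134, 107), (-24, 149, 2), (-33, 149, -1), (-45, 148, -1), (-60, 146, 1), (-70, 145, 0)]
220 [(-121, 126, 126), (1, 143, 2), (
[... 2465 characters left out ...]
1, 64), (-105, -11, 62), (-118, -11, 63), (-129, -11, 63)]
277 [(-47, -20, 62), (-57, -20, 61), (-72, -20, 63), (-82, -19, 62), (-93, -19, 61), (-105, -19, 61), (-116, -19, 61), (-129, -19, 64)]
280 [(-46, -28, 62), (-58, -28, 62), (-68, -28, 59), (-82, -27, 62), (-93, -27, 61), (-104, -27, 61), (-117, -27, 63), (-129, -26, 63)]
283 [(13, -41, 7), (0, -41, 7), (-10, -40, 6), (-24, -40, 7), (-35, -40, 5), (-50, -39, 8), (-109, -35, 55), (-120, -35, 55)]
286 [(12, -50, 8), (1, -49, 7), (-11, -49, 7), (-22, -49, 6), (-36, -48, 6), (-48, -48, 6), (-60, -47, 6), (-73, -47, 7)]
289 [(14, -59, 7), (5, -59, 3), (-12, -58, 8), (-24, -57, 7), (-36, -57, 7), (-49, -56, 7), (-59, -56, 5), (-71, -55, 6)]
```

The body is clear (lowest point about 94 mm, box top 65), so the earlier vertical load was probably friction from the hand still settling downward at contact. I'll retry slowly now that z is settled.

Request:
move_arm(
  rows="0 0 0 0 -0.007 0 0;0 0 0 0 -0.006 0 0;0 0 0 0 0 0 0;0 0 0 0 0 0 0;0 0 0 0 -0.0015 0 0;0 0 0 0 -0.0015 0 0;0 0 0 0 -0.0015 0 0",
)

```text
t: 6.42
eef_pos: [0.4889, -0.1496, 0.03]
ee_rot: [3.141, -0.0, -1.655]
force: [-4.0, 1.7, 3.8]
width: 0.0003
gripper_force: 2.2
```

```bash
python3 - <<'E'
from h import *
s=st();print(s["moment"]);front("b")
E
```

```text
t 6.425 lane [-96.   70.6] z 30.0 rot [179.94  -0.   -94.84] F [-4.   1.7  3.8] w 0.0003 q [ 0.09  0.33 -0.59 -0.   -0.65 -0.17]
[0.52125506 1.23923553 0.05773965]
back face: y left 48.5 right -32.8 x -152.3 skew deg 1.54
```

Request:
move_arm(
  rows="0 0 0 0 -0.001 -0.0005 0;0 0 0 0 -0.001 -0.0005 0;0 0 0 0 -0.001 -0.0005 0;0 0 0 0 -0.001 0 0",
)

```text
t: 6.98
eef_pos: [0.4934, -0.1499, 0.0316]
ee_rot: [3.142, 0.0, -1.655]
force: [-1.9, -0.1, 0.2]
width: 0.0006
gripper_force: 0.8
```

```bash
python3 - <<'E'
from h import *
s=st();print(s["moment"]);front("b")
E
```

```text
t 6.975 lane [-95.9  66. ] z 31.6 rot [180.     0.   -94.84] F [-1.9 -0.1  0.2] w 0.0006 q [ 0.09  0.33 -0.58 -0.   -0.66 -0.17]
[0.17051878 0.51909166 0.06477648]
back face: y left 43.9 right -37.4 x -152.8 skew deg -0.13
```

Request:
move_arm(
  rows="0 0 0 0 -0.001 -0.0002 0;0 0 0 0 -0.001 -0.0002 0;0 0 0 0 -0.001 -0.0002 0;0 0 0 0 0 0 0",
)

```text
t: 7.52
eef_pos: [0.4965, -0.1502, 0.0322]
ee_rot: [-3.141, -0.0, -1.655]
force: [-1.8, -0.9, 0.7]
width: 0.0006
gripper_force: 0.5
```

```bash
python3 - <<'E'
from h import *
s=st();front("b")
E
```

```text
t 7.525 lane [-95.9  62.9] z 32.2 rot [-179.99   -0.    -94.83] F [-1.8 -0.9  0.7] w 0.0006 q [ 0.09  0.33 -0.57  0.   -0.66 -0.17]
back face: y left 40.6 right -40.0 x -152.7 skew deg -0.08
```

Request:
move_arm(
  rows="0 0 0 0 0.012 0 0;0 0 0 0 0.013 0 0;0 0 0 0 0 -0.05 0.04;0 0 0 0 0 -0.03 0.04;0 0 0 0.044 -0.044 0 0.04;0 0 0 0.044 -0.044 0 0.04;0 0 0 0 0 0.04 0.04;0 0 0 0 0 0.038 0.04",
)

```text
t: 8.57
eef_pos: [0.5513, -0.2437, 0.0333]
ee_rot: [-3.141, 0.0, -1.657]
force: [-0.4, -0.3, -0.1]
width: 0.0394
gripper_force: 0.0
```

```bash
python3 - <<'E'
from h import *
s=st();p,d=arm.grab_frame("top");print(*boxpose("top",p,d,.048))
E
```

```text
t 8.575 lane [-184.4    0.4] z 33.3 rot [-1.7995e+02  1.0000e-02 -9.4920e+01] F [-0.4 -0.3 -0.1] w 0.0394 q [-0.09  0.44 -0.38 -0.   -0.75  0.01]
((-118.10530853271484, 2.3900489807128906), (82.32538604736328, 89.72575378417969), 3.882068634033203) [-115.197784    2.300358] 81.6671731949479 [284 160  25  27 578]
```

Request:
move_arm(
  rows="0 0 0 -0.006 0 0 0.04;0 0 0 -0.004 0 0 0.04;0 0 0 -0.004 0 -0.0003 0.04;0 0 0 -0.004 0 -0.0003 0.04;0 0 0 -0.006 0 -0.0003 0.04;0 0 0 -0.008 0 0 0.04;0 0 0 -0.008 0 0 0.04;0 0 0 -0.008 0 0 0.04",
)

```text
t: 9.62
eef_pos: [0.5558, -0.1949, 0.0352]
ee_rot: [-3.141, -0.0, -1.655]
force: [0.7, -4.1, 3.8]
width: 0.0397
gripper_force: 2.4
```

```bash
python3 - <<'E'
from h import *
s=st();p,d=front("c")
print(boxpose("side",p,d,.048))
p,d=arm.grab_frame("top");print(*boxpose("top",p,d,.048))
cv2.imwrite("pics/s3.png",cv2.resize(p[130:220,160:340],None,fx=4,fy=4,interpolation=2))
E
```

```text
t 9.625 lane [-135.4   -0. ] z 35.2 rot [-1.7999e+02 -1.0000e-02 -9.4830e+01] F [ 0.7 -4.1  3.8] w 0.0397 q [-0.01  0.42 -0.41  0.   -0.74 -0.08]
back face: y left 20.5 right -22.9 x -120.0 skew deg 1.56
(((-140.29833984375, -1.0864753723144531), (38.958824157714844, 79.87361145019531), 1.5619070529937744), array([-137.85017  ,   -1.8631082], dtype=float32), np.float64(-88.9896071618806), array([255, 228,  31,  11, 164], dtype=int32))
((-57.345703125, 10.076713562011719), (99.28508758544922, 78.50733947753906), 2.9063923358917236) [-57.840412   8.720244] 12.03760890430851 [263 162  30  24 610]
```

View pics/s3.png

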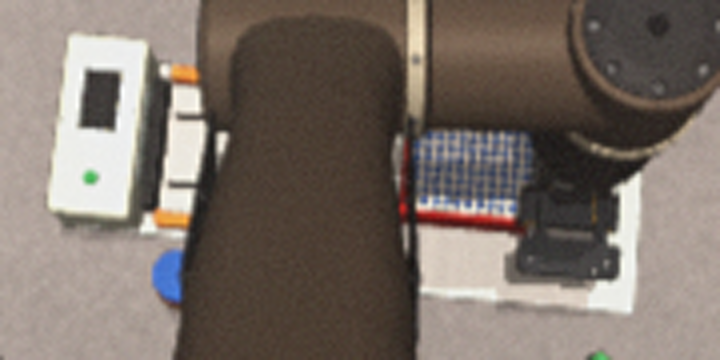

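The top view shows the box at (405–530, 130–225) with its nose at the mouth, about parallel to the lane, and its near side at row 215 clear of the rail line at about row 236. Pushing on.

Request:
move_arm(
  rows="0 0 0 -0.006 0 -0.0003 0.04;0 0 0 -0.008 0 -0.0003 0.04;0 0 0 -0.008 0 0 0.04;0 0 0 -0.008 0 0 0.04;0 0 0 -0.008 0 0 0.04;0 0 0 -0.008 0 0 0.04;0 0 0 -0.006 0 0 0.04;0 0 0 0 0 0 0.04",
)

```text
t: 10.72
eef_pos: [0.5604, -0.143, 0.0358]
ee_rot: [-3.141, 0.0, -1.654]
force: [0.9, 0.7, -0.3]
width: 0.0397
gripper_force: 0.0
```

```bash
python3 - <<'E'
from h import *
s=st();p,d=arm.grab_frame("side");q,e=arm.grab_frame("top")
a=cv2.resize(p[140:260,215:335],None,fx=4,fy=4,interpolation=2)
b=cv2.resize(q[135:215,180:255+25],None,fx=3,fy=3,interpolation=2)
c=np.zeros((480,785,3),np.uint8);c[:,:480]=a;c[:240,480:780]=b;cv2.imwrite("pics/s4.png",c)
E
```

```text
t 10.725 lane [-83.3  -0.1] z 35.8 rot [-1.7998e+02  1.0000e-02 -9.4790e+01] F [ 0.9  0.7 -0.3] w 0.0397 q [ 0.09  0.4  -0.44 -0.   -0.73 -0.17]
```

View pics/s4.png

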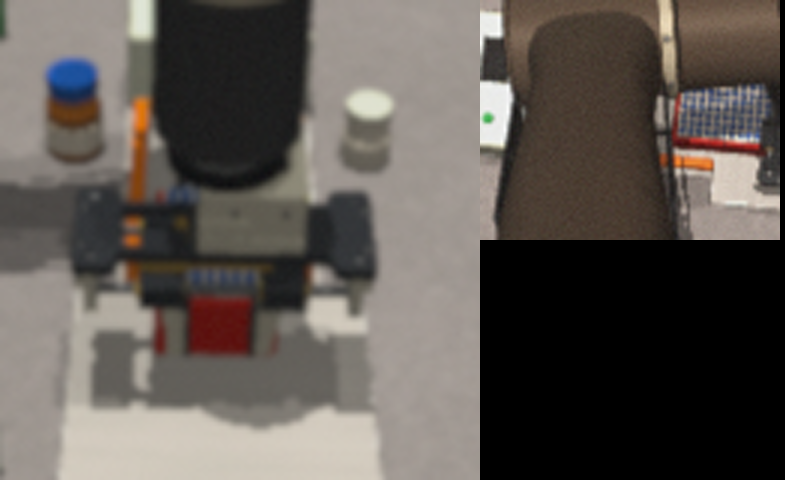

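```bash
cat >>h.py <<'E'
def ends():
    p,d=arm.grab_frame("side");h=cv2.cvtColor(p,cv2.COLOR_BGR2HSV)
    m=((h[...,0]<7)|(h[...,0]>172))&(h[...,1]>140)&(h[...,2]>40);m[:,:235]=0;m[:,310:]=0
    vs=np.where(m.sum(1)>8)[0];b=vs.max()
    for v in range(b-4,b+1):
        u=np.where(m[v])[0];print(v,lane(ray("side",[[u.min()-.5,v],[u.max()+.5,v]],.006+.003*(b-v))[:,:2]*1000).round(1).tolist())
E
python3 -c "from h import *;ends()"
```

```text
223 [[-62.2, 43.5], [-60.4, -20.7]]
224 [[-63.1, 43.5], [-61.3, -20.8]]
225 [[-64.0, 43.4], [-62.3, -20.9]]
226 [[-65.0, 43.4], [-63.2, -21.0]]
227 [[-65.8, 40.6], [-64.1, -21.1]]
```

Left back corner is at y ≈ 43, so the box is centred and square. Continuing.

Request:
move_arm(
  rows="0 0 0 -0.003 0 0 0.04;0 0 0 -0.005 0 0 0.04;0 0 0 -0.007 0 0 0.04;0 0 0 -0.007 0 -0.0003 0.04;0 0 0 -0.007 0 0 0.04;0 0 0 -0.007 0 0 0.04;0 0 0 -0.007 0 0 0.04;0 0 0 -0.007 0 0 0.04",
)

```text
t: 11.88
eef_pos: [0.5644, -0.0932, 0.0359]
ee_rot: [3.141, -0.0, -1.655]
force: [-0.0, -1.2, -1.7]
width: 0.0398
gripper_force: 0.6
```

```bash
python3 -c "from h import *;st();ends()"
```

```text
t 11.875 lane [-33.3   0.2] z 35.9 rot [179.99  -0.   -94.83] F [-0.  -1.2 -1.7] w 0.0398 q [ 0.18  0.4  -0.45 -0.   -0.72 -0.26]
211 [[-12.8, 41.9], [-11.1, -21.5]]
212 [[-13.8, 41.8], [-12.1, -21.6]]
213 [[-14.9, 44.7], [-13.1, -21.7]]
214 [[-15.9, 41.8], [-14.1, -21.8]]
215 [[-16.9, 41.7], [-15.2, -19.0]]
```

Request:
move_arm(
  rows="0 0 0 -0.005 0 0.0003 0.04;0 0 0 -0.007 0 0 0.04;0 0 0 -0.007 0 0 0.04;0 0 0 -0.007 0 0 0.04;0 0 0 -0.007 0 0 0.04;0 0 0 -0.007 0 0 0.04;0 0 0 -0.007 0 0 0.04;0 0 0 -0.005 0 0 0.04",
)

```text
t: 12.92
eef_pos: [0.5688, -0.0415, 0.0358]
ee_rot: [-3.141, -0.0, -1.655]
force: [-0.1, -4.5, 4.4]
width: 0.0404
gripper_force: 2.4
```

```bash
python3 -c "from h import *;st();ends()"
```

```text
t 12.925 lane [18.6  0.1] z 35.8 rot [-179.99   -0.    -94.82] F [-0.1 -4.5  4.4] w 0.0404 q [ 0.27  0.39 -0.46  0.   -0.72 -0.35]
199 [[39.7, 43.1], [41.6, -22.4]]
200 [[38.6, 43.1], [40.5, -22.5]]
201 [[37.5, 43.0], [39.3, -19.6]]
202 [[36.4, 43.0], [38.3, -22.7]]
203 [[36.0, 19.1], [37.2, -22.8]]
```

Request:
move_arm(
  rows="0 0 0 -0.006 0 -0.0002 0.04;0 0 0 -0.006 0 0 0.04;0 0 0 -0.006 0 0 0.04;0 0 0 -0.006 0 0 0.04;0 0 0 -0.006 0 0 0.04;0 0 0 -0.005 0 0 0.04;0 0 0 -0.003 0 0 0.04;0 0 0 -0.002 0 0 0.04",
)

```text
t: 13.98
eef_pos: [0.572, -0.0017, 0.0357]
ee_rot: [3.141, 0.0, -1.655]
force: [0.0, -0.7, -0.4]
width: 0.0398
gripper_force: 0.7
```

Request:
move_arm(
  rows="0 0 0 -0.0015 0 0 0.04;0 0 0 -0.0015 0 0 0.04;0 0 0 -0.0015 0 0 0.04",
)

```text
t: 14.35
eef_pos: [0.5725, 0.0025, 0.0358]
ee_rot: [3.142, 0.0, -1.655]
force: [-0.4, -0.7, -2.0]
width: 0.0401
gripper_force: 0.6
```

```bash
python3 -c "from h import *;st();ends()"
```

```text
t 14.35 lane [62.7  0.3] z 35.8 rot [180.     0.   -94.84] F [-0.4 -0.7 -2. ] w 0.0401 q [ 0.35  0.4  -0.45 -0.   -0.72 -0.43]
189 [[86.4, 41.2], [88.2, -20.1]]
190 [[85.1, 44.2], [87.0, -20.2]]
191 [[84.0, 44.1], [85.8, -20.3]]
192 [[82.7, 44.1], [84.6, -20.4]]
193 [[81.5, 44.1], [83.4, -20.5]]
```

Request:
move_arm(
  rows="0 0 0 -0.0015 0 0 0.04;0 0 0 -0.0015 0 0 0.04;0 0 0 -0.001 0 0 0.04;0 0 0 0 0 0 0.04",
)

```text
t: 14.9
eef_pos: [0.5729, 0.0066, 0.0359]
ee_rot: [-3.141, 0.0, -1.655]
force: [0.3, 0.1, -0.3]
width: 0.04
gripper_force: 0.2
```

```bash
python3 -c "from h import *;st()"
```

```text
t 14.9 lane [66.8  0.2] z 35.9 rot [-1.7999e+02  1.0000e-02 -9.4830e+01] F [ 0.3  0.1 -0.3] w 0.04 q [ 0.35  0.4  -0.45 -0.   -0.72 -0.44]
```

Request:
move_arm(
  rows="0 0 0 -0.001 0 0 0.04;0 0 0 -0.001 0 0 0.04;0 0 0 -0.001 0 0 0.04",
)

```text
t: 15.28
eef_pos: [0.573, 0.0092, 0.0359]
ee_rot: [3.141, -0.0, -1.655]
force: [0.7, -7.5, 0.7]
width: 0.0401
gripper_force: 3.7
```

Request:
move_arm(
  rows="0 0 0 -0.001 0 0 0.04;0 0 0 -0.001 0 0 0.04",
)

```text
t: 15.52
eef_pos: [0.5729, 0.0093, 0.036]
ee_rot: [3.141, -0.003, -1.655]
force: [2.1, -17.9, 2.1]
width: 0.0397
gripper_force: 9.1
```

The force rose to 18 N with no motion, so the box is on the stop. Backing off.

Request:
move_arm(
  rows="0 0 0 0 0 0 0.04;0 0 0 0.004 0 0 0.04;0 0 0 0.02 0 0 0.04;0 0 0 0.03 0 0 0.04;0 0 0 0 0 -0.05 0.04;0 0 0 0 0 -0.05 0.04;0 0 0 0.05 0 -0.05 0.04;0 0 0 0.06 0 -0.03 0.04",
)

```text
t: 16.52
eef_pos: [0.561, -0.1429, 0.2109]
ee_rot: [-3.138, 0.001, -1.653]
force: [1.0, 0.5, 0.4]
width: 0.0402
gripper_force: 0.0
```

Request:
move_arm(
  rows="0 0 0 0.06 0 0 0.04;0 0 0 0.06 0 0 0.04;0 0 0 0.06 0 0 0.04;0 0 0 0.06 0 0 0.04;0 0 0 0.05 0 0 0.04;0 0 0 0 0 0 0.04",
)

```text
t: 17.27
eef_pos: [0.5342, -0.4347, 0.2068]
ee_rot: [3.141, 0.0, -1.659]
force: [-0.0, 0.8, -0.1]
width: 0.0402
gripper_force: 0.0
```

```bash
python3 - <<'E'
from h import *
st();ends()
p,d=arm.grab_frame("side");q,e=arm.grab_frame("top")
a=cv2.resize(p[110:230,205:325],None,fx=4,fy=4,interpolation=2)
b=cv2.resize(q[125:215,165:265],None,fx=3,fy=3,interpolation=2)
c=np.zeros((480,785,3),np.uint8);c[:,:480]=a;c[:270,480:780]=b;cv2.imwrite("pics/s5.png",c)
print(boxpose("top",q,e));front("z")
E
```

```text
t 17.275 lane [-376.2    1.1] z 206.8 rot [ 1.7994e+02  2.0000e-02 -9.5070e+01] F [-0.   0.8 -0.1] w 0.0402 q [-0.4   0.4   0.01 -0.   -1.18  0.31]Traceback (most recent call last):
  File "<stdin>", line 2, in <module>
  File "h.py", line 49, in ends
    vs=np.where(m.sum(1)>8)[0];b=vs.max()
                                 ~~~~~~^^
    return umr_maximum(a, axis, None, out, keepdims, initial, where)
ValueError: zero-size array to reduction operation maximum which has no identity
```

Request:
move_arm(
  rows="0 0 0 0 0.05 0 0.04;0 0 0 0 0.05 0 0.04;0 0 0 0 0.05 0 0.04;0 0 0 0 0.05 0 0.04;0 0 0 0 0 0 0.04;0 0 0 0 0 0 0.04",
)

```text
t: 18.08
eef_pos: [0.337, -0.414, 0.2087]
ee_rot: [-3.14, -0.001, -1.654]
force: [0.4, 0.1, 0.1]
width: 0.0404
gripper_force: 0.0
```

```bash
python3 - <<'E'
from h import *
st()
p,d=arm.grab_frame("side");q,e=arm.grab_frame("top")
a=cv2.resize(p[110:230,205:325],None,fx=4,fy=4,interpolation=2)
b=cv2.resize(q[125:215,165:265],None,fx=3,fy=3,interpolation=2)
c=np.zeros((480,785,3),np.uint8);c[:,:480]=a;c[:270,480:780]=b;cv2.imwrite("pics/s5.png",c)
print(boxpose("top",q,e));front("z")
E
```

```text
t 18.075 lane [-372.3  199.4] z 208.7 rot [-1.7991e+02 -4.0000e-02 -9.4790e+01] F [0.4 0.1 0.1] w 0.0404 q [-0.52  0.15 -0.34 -0.   -1.09  0.44]
(((142.21202087402344, 4.199058532714844), (124.50963592529297, 90.12105560302734), 0.06953643262386322), array([142.20634 ,   4.149097], dtype=float32), np.float64(0.4270007287355529), array([198, 152,  39,  29, 946], dtype=int32))
back face: y left 38.9 right -35.9 x 85.4 skew deg 0.5
```

View pics/s5.png

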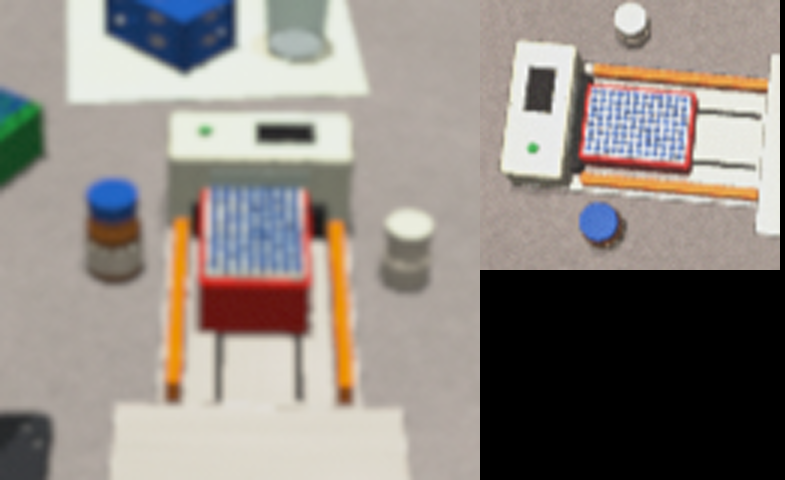

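The box sits square against the stop (side crop face (200–310, 280–330)), with clear gaps to both rails and the bystanders undisturbed. Handing in.

```bash
python3 -c "from station import arm;print(arm.job_done())"
```

```text
the job is handed in; nothing more can be done
None
```

The red box now sits square against the black stop with clear gaps to both orange rails, nothing else appears moved, and the job was handed in at about 18 s; the first sideways nudge briefly pressed down on the box with about 12 N.

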